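# Push the card clamp home through its L-shaped gate

## Robot

A 7-joint arm with a two-finger parallel gripper is mounted at the origin on the work surface. World frame = base frame: x ahead of the robot, y to its left, z up, the work surface at z = 0. Lengths are in m, angles in rad, forces in N, time in s.
With the tool pointing down it reaches from about 0.4 to 0.925 m from the base axis. Payload 5.6 kg.
Tool frame: the origin (TCP) lies midway between the tips of the shut fingers; the grasp point (between the pads) lies behind it (r.pinch_z is the z of the grasp point in the tool frame, in m); z points along the fingers, y is the line along which they close (so a half turn about z gives the same grasp; the last joint's range is limited). The gripper opens to 85 mm and grips with 20 to 120 N. Pads are 22 mm wide; open, the fingers measure 114 mm over their backs; the gripper's body (76 mm by 85 mm) begins 54 mm behind the grasp point. The pads swing forward as they close: fully open they stand 13 mm farther back than shut.
Start: joints at [1.223, 0.468, -0.012, 1.603, 0.006, 1.071, -0.056], TCP at [0.195, -0.62, 0.231] pointing down, gripper open.
Joint ranges: [-2.53, 2.53], [-0.31, 2.02], [-1.57, 1.55], [0.28, 2.44], [-1.29, 4.43], [0.15, 1.84], [-2.92, 2.92]. Speed limits (rad/s): [2.57, 2.57, 3.14, 3.14, 3.14, 3.14, 3.14].

## Interface

Orientations are given as [roll, pitch, yaw] about the fixed x, y, z axes, in that order (R = Rz(yaw) Ry(pitch) Rx(roll)).
In Python, from workcell import r gives the robot as it stands.
- The arm moves only by the shell command python3 -m handwheel 'ROWS'. ROWS is JSON, one flat list of numbers, 7 for each row, row after row: the shift along the tool's x, y, z in cm, then the turn, a rotation vector about the tool's x, y, z in rad, then the gripper command: -1 is shut, 1 is fully open, values between are in proportion. A call has 1 to 8 rows; each row is the pose to reach, as a shift and turn from the pose commanded when the call began, along the tool's axes at that moment; what a row does not reach only later rows make up. A row lasts 1/8 s, in which the tool goes at most 62.5 mm and 10.7 degrees, less where a joint would pass 70% of its speed; a pose out of reach is approached as far as the arm can. A call with a gripper value outside its range is refused whole. The fingers move at their own pace and stop on an object; the grip force is fixed at half the most. Time passes only in rows, so rows that repeat a pose let the fingers close. It gives the time, the measured TCP pose, the force, the opening and the grip force at its end, in the units of the state.
- r.observe(): the state, without advancing time (a new reading comes with each control period).
- r.snapshot(name): name is "scene" or "top" or "wrist"; returns a dict with "image" (480x640x3 uint8, red, green, blue), "fx", "fy", "cx", "cy" (pixels), "T" (4x4, takes a point from camera to world coordinates). Camera axes: x right, y down, z forward; pixel columns grow to the right and rows downward; lengths in m; the calibration is good to about 2 mm. The wrist camera is an equidistant fisheye: a pixel r from the principal point sees the ray r / f radians off the axis. A picture is of the moment at which its call begins. There is no depth.
- r.job_done(): hands the job in; it is judged then, once.
The state is a dict: "t": time; "joint_pos": joint angles; "qd": joint speeds; "joint_torque": joint torques, N m; "tcp_pos": TCP position; "tcp_rot": TCP orientation; "wrist_force": force on the tool from outside, world axes, zero at the start; "ft_torque": the same for the moment, N m; "width": finger opening in m; "grip_force": force on a finger pad.
Only numpy, scipy, OpenCV 4.12 (cv2) and the standard library are available. Lean on these libraries where they do the work, as an engineer would, in place of code of your own. Each camera call takes 0.05 s, during which the arm holds its last target. There are 200 camera calls.

## Task

Clamp the stack of model cards in the jig: with the fingertips push the black knob along the long leg of its L-shaped slot as far as it goes, so that the steel bar comes up to the cards, then push it round the corner to the very end of the short leg, so that the bar is locked. Only push the knob: do not take it between the fingers. Leave the bottle, the glue stick and the box of note slips where they stand, and finish clear of everything.

Things in the scene. Friction and masses are not known exactly. Their poses are not given: they have to be found in the camera images.
- jig: Card-clamping jig fixed to the desk, place and yaw vary. Plywood board 240 x 260 x 18 mm (x, y, z); origin at the centre of its underside, z up. On its +y half a raised aluminium plate (x -85 to 85, y 5 to 120 mm) with the 13 mm wide L slot; on its -y half the card stack (x 49 to 105 mm, 30 mm high) and a fence behind it. Only the knob and glue stick rise above 40 mm.
- knob_mid (a point): Half-way up the black plastic knob, 60 mm above the desk. The knob is upright and round, at most 23 mm in diameter (21 mm at its foot, with a slight waist), and reaches from 38 mm to 82 mm above the desk. Under it a 10 mm steel pin goes through the slot into the clamp bar. It cannot be lifted out and does not turn.
- slot_corner (a point): The corner of the L slot, on its centre line, at the plate's top (36 mm above the desk); at (35, 35) mm in the jig's x, y. The long leg runs 80 mm along the jig's +x and ends here, from (-45, 35) mm. The knob's centre is over this point when it is at the corner.
- slot_end (a point): The end of the short leg (locked), at the plate's top (36 mm above the desk); at (35, 80) mm in the jig's x, y. The short leg runs 45 mm from the corner along the jig's +y. The knob's centre is over this point when it is locked.
- clamp_bar (a joint): How far the steel clamp bar and the knob have gone along the long leg (the jig's +x), in m: 0 at the near end of the leg, 0.080 at the corner, where it stops. Starts between 0 and 0.03. The bar is 24 mm wide, its top 29 mm above the desk. It slides stiffly (about 2.5 N) and stays where it is left.
- lock_knob (a joint): How far the knob has gone along the short leg (the jig's +y), in m: 0 on the long leg's line, 0.045 at the end of the short leg, where it stops. Starts at 0. The slot lets it move only when the bar is within about 2 mm of the corner. It slides stiffly (about 2.5 N) and stays where it is left.
- bottle: Drink bottle, 64 mm in diameter, 190 mm tall, standing on the desk on the jig's -y side. Origin at the centre of its underside. To be left alone.
- glue_stick: Glue stick, 28 mm in diameter, 88 mm tall, standing on the jig's board (18 mm above the desk) at its near corner on the -y side. Origin at the centre of its underside. To be left alone.
- note_box: Open cardboard box of note slips, 80 x 60 x 45 mm, standing on the desk on the jig's +y side. Origin at the centre of its underside. To be left alone.

How it is judged:
By the outcome, as a careful person would: the job done as asked, in the order asked, and still so for the second after the job is handed in, with the robot touching nothing.
It also fails if it takes over 40 s, if anything falls off the work surface, if the arm or the gripper's body presses on something with over 40 N, if the wrist force passes 120 N, or if a joint passes its speed limit or range.

## Working session

There is one attempt and no reset: what is moved stays moved. The work goes in short steps, Python scripts to look and compute and a shell command to move; the robot and the scene stay as the last step left them, time stands still between calls to the robot, and variables do not carry over. Pictures are saved under pics/ and viewed, at most 10 in all, crops included, and the job is handed in when it is done.

```bash
mkdir -p pics; python3 - <<'E'
from workcell import r
import cv2,numpy as np,pickle
o=r.observe();print(o['t'],o['tcp_pos'],o['tcp_rot'],o['width'],r.pinch_z)
for n in("top","scene"):
    s=r.snapshot(n);pickle.dump(s,open(f'{n}.pkl','wb'))
    cv2.imwrite(f'pics/{n}.png',s['image'][:,:,::-1]);print(n,s['fx'],s['cx'],s['cy'],np.round(s['T'],3).tolist())
E
```

```text
0.0 [ 0.19479533 -0.6195392   0.23031535] [-3.13981154e+00  1.20157462e-04  3.04645845e-01] 0.08549918037834747 -0.0187
top 516.9584589229422 322.3515991598183 242.25321613417967 [[-0.023, -0.994, 0.11, 0.45], [-1.0, 0.023, 0.001, 0.022], [-0.003, -0.11, -0.994, 1.092], [0.0, 0.0, 0.0, 1.0]]
scene 554.984529344881 324.0430906253471 250.43309466848743 [[0.822, 0.343, -0.455, 0.997], [0.57, -0.517, 0.639, -0.583], [-0.016, -0.784, -0.621, 0.668], [0.0, 0.0, 0.0, 1.0]]
```

View pics/top.png

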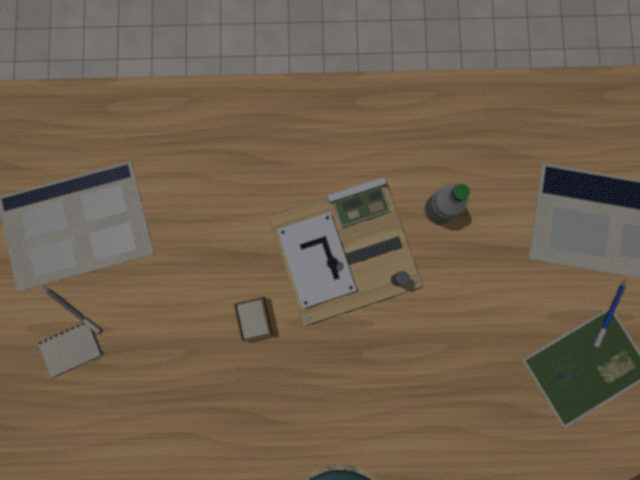

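View pics/scene.png

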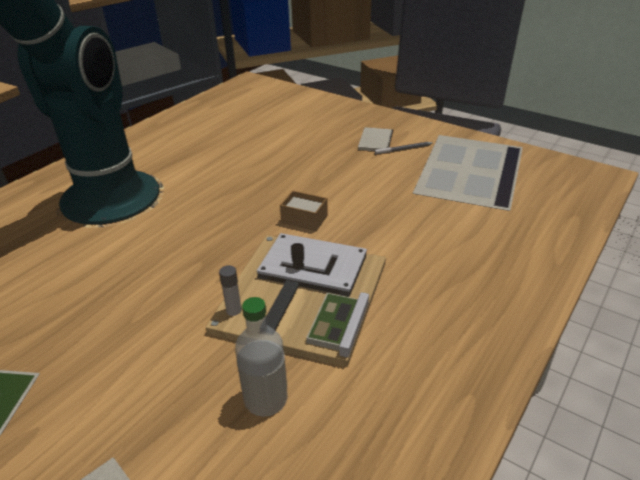

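The top view shows the jig near (345,252), with the white plate's corners at about (277,233), (327,211), (357,289) and (303,307). The slot corner is at about (325,238), its short leg runs left to (302,246), and the knob is near (333,265). The glue stick is at (402,280), the bottle at (445,205) and the note box at (253,320).

```bash
cat > h.py <<'E'
import numpy as np
def cast(s,u,v,z):
    d=s['T'][:3,:3]@np.array([(u-s['cx'])/s['fx'],(v-s['cy'])/s['fy'],1]);o=s['T'][:3,3]
    return o+d*(z-o[2])/d[2]
E
python3 - <<'E'
import pickle,cv2,numpy as np
from h import cast
s=pickle.load(open('top.pkl','rb'));im=s['image']
hsv=cv2.cvtColor(im,cv2.COLOR_RGB2HSV)
roi=np.zeros(im.shape[:2],np.uint8);roi[195:325,265:375]=1
m=((hsv[...,1]<45)&(hsv[...,2]>110)&(roi>0)).astype(np.uint8)
cs,_=cv2.findContours(m,cv2.RETR_EXTERNAL,cv2.CHAIN_APPROX_NONE)
c=max(cs,key=cv2.contourArea);print(cv2.contourArea(c))
w=np.array([cast(s,*p[0],.036)[:2] for p in c],np.float32)
(ctr,size,ang)=cv2.minAreaRect(w);print(ctr,size,ang)
# yaw from rect
b=cv2.boxPoints((ctr,size,ang));e=[b[1]-b[0],b[2]-b[1]];e=max(e,key=np.linalg.norm);e=e*np.sign(e[0]);yaw=np.arctan2(e[1],e[0])
R=np.array([[np.cos(yaw),-np.sin(yaw)],[np.sin(yaw),np.cos(yaw)]])
O=np.array(ctr)-R@[0,.0625];J=lambda x,y:O+R@[x,y]
print('yaw',yaw,'O',O,'corner',J(.035,.035),'end',J(.035,.08),'start',J(-.045,.035))
for n,p,z in(('glue',(402,276),.1),('knobtop',(333,264),.082),('bottlecap',(461,192),.19),('box',(253,318),.045)):
    q=cast(s,*p,z)[:2];print(n,q,'jig',R.T@(q-O))
cv2.imwrite('pics/crop.png',cv2.resize(im[170:350,220:480,::-1],None,fx=3,fy=3,interpolation=cv2.INTER_CUBIC))
E
```

```text
4523.5
(0.5323473215103149, 0.03668524697422981) (0.17027060687541962, 0.11592701822519302) 16.866392135620117
yaw 0.2943741 O [ 0.55048113 -0.02312625] corner [0.57382063 0.02052312] end [0.56076429 0.0635874 ] start [ 0.49726192 -0.00268815]
glue [ 0.49095196 -0.1284295 ] jig [-0.08752124 -0.08350167]
knobtop [0.51824968 0.00284567] jig [-0.02330946  0.03420637]
bottlecap [ 0.63353664 -0.22528237] jig [ 0.02082903 -0.21755797]
box [0.41597508 0.1653742 ] jig [-0.07402843  0.21941761]
```

View pics/crop.png

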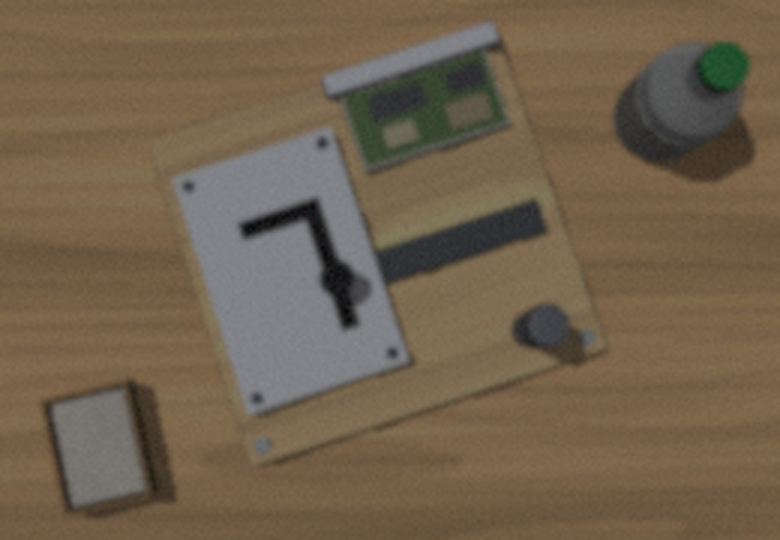

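The yaw is 0.294, so the tool axes already line up with the jig (tool x ≈ jig +x, tool y ≈ jig −y). The plate measures 170 × 116 mm, which matches the description. I'll shut the gripper and travel high to a point behind the knob, at jig (-65, 35) mm.

```bash
python3 -m handwheel '[45.3,-49.8,0,0,0,0.01,-1, 45.3,-49.8,0,0,0,0.01,-1, 45.3,-49.8,0,0,0,0.01,-1, 45.3,-49.8,0,0,0,0.01,-1, 45.3,-49.8,0,0,0,0.01,-1, 45.3,-49.8,0,0,0,0.01,-1, 45.3,-49.8,0,0,0,0.01,-1, 45.3,-49.8,0,0,0,0.01,-1]'
```

```text
t: 1.1
tcp_pos: [0.4054, -0.1644, 0.2313]
tcp_rot: [3.141, -0.0, 0.294]
wrist_force: [1.4, 0.2, 0.0]
width: 0.0001
grip_force: 0.0
```

```bash
python3 -m handwheel '[10,-12,0,0,0,0,-1, 10,-12,0,0,0,0,-1, 10,-12,0,0,0,0,-1, 10,-12,0,0,0,0,-1, 10,-12,0,0,0,0,-1]'
python3 - <<'E'
from workcell import r
import cv2,numpy as np,pickle
s=r.snapshot("wrist");pickle.dump(s,open('w.pkl','wb'));cv2.imwrite('pics/w1.png',s['image'][:,:,::-1])
yaw=.2944;R=np.array([[np.cos(yaw),-np.sin(yaw)],[np.sin(yaw),np.cos(yaw)]])
o=r.observe();print(o['t'],o['tcp_pos'],R.T@(o['tcp_pos'][:2]-[.5505,-.0231]))
E
```

```text
t: 1.72
tcp_pos: [0.4653, -0.0233, 0.2309]
tcp_rot: [3.141, 0.001, 0.294]
wrist_force: [0.6, -0.6, -0.4]
width: 0.0
grip_force: 0.0
1.775 [ 0.46528024 -0.02368513  0.23095876] [-0.08172309  0.02416789]
```

View pics/w1.png

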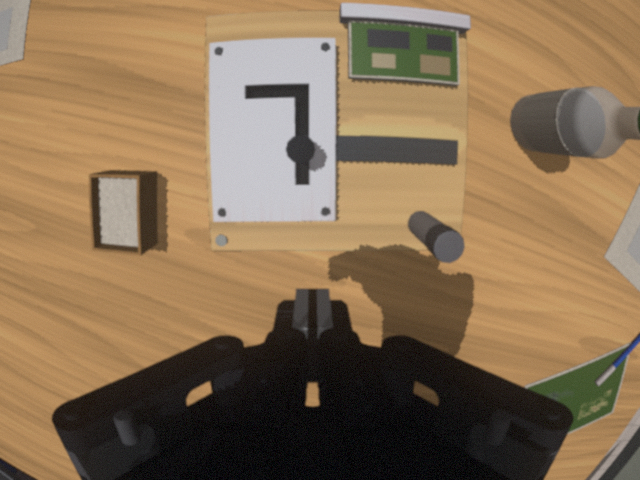

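The wrist view, aligned with the jig, shows the slot corner at about (303,91), the short leg's tip at (246,91), the long leg's near tip at (302,185), the knob top at (300,149) and the shut fingers at (312,295). I'll check these against my jig pose.

```bash
python3 - <<'E'
import pickle,numpy as np
s=pickle.load(open('w.pkl','rb'))
yaw=.2944;R=np.array([[np.cos(yaw),-np.sin(yaw)],[np.sin(yaw),np.cos(yaw)]])
def f(u,v,z):
    x,y=u-s['cx'],v-s['cy'];rr=np.hypot(x,y);t=rr/s['fx']
    d=s['T'][:3,:3]@np.array([x/rr*np.sin(t),y/rr*np.sin(t),np.cos(t)]);o=s['T'][:3,3]
    p=o+d*(z-o[2])/d[2];return p,R.T@(p[:2]-[.5505,-.0231])
for n,u,v,z in(('corner',302.5,91.5,.036),('endtip',246,91.5,.036),('starttip',302.5,185,.036),('knobtop',300,149,.082),('plateTL',209,42,.036),('plateBR',337,220,.036),('plateTR',334,38,.036),('plateBL',212,222,.036)):
    p,j=f(u,v,z);print(n,np.round(p[:2],4),np.round(j*1000,1))
E
```

```text
corner [0.5717 0.0178] [32.2 33. ]
endtip [0.5584 0.0669] [33.7 83.8]
starttip [ 0.4901 -0.0066] [-53.   33.3]
knobtop [0.5222 0.0037] [-19.2  33.9]
plateTL [0.5963 0.1151] [ 83.9 119. ]
plateBR [ 0.4681 -0.0465] [-85.6   1.5]
plateTR [0.6286 0.0056] [83.   4.8]
plateBL [0.4326 0.0662] [-86.9 119.7]
```

Agreement is within 3 mm, and the knob is at jig x ≈ -19 mm. I'll descend behind it.

```bash
python3 -m handwheel '[2,-1,6,0,0,0,-1, 2,-1,12,0,0,0,-1, 2,-1,16,0,0,0,-1, 2,-1,18,0,0,0,-1, 2,-1,18,0,0,0,-1, 2,-1,18,0,0,0,-1]'
```

```text
t: 2.52
tcp_pos: [0.4827, -0.0078, 0.0521]
tcp_rot: [3.141, -0.001, 0.293]
wrist_force: [-0.2, 0.5, 0.4]
width: -0.0
grip_force: 0.0
```

```bash
python3 -m handwheel '[1,0,0,0,0,0,-1, 2,0,0,0,0,0,-1, 2.8,0,0,0,0,0,-1, 3.6,0,0,0,0,0,-1, 4.4,0,0,0,0,0,-1, 5.2,0,0,0,0,0,-1, 6,0,0,0,0,0,-1, 6.6,0,0,0,0,0,-1]'; python3 -m handwheel '[0.2,0,0,0,0,0,-1, 0.3,0,0,0,0,0,-1, 0.3,0,0,0,0,0,-1]'
```

```text
t: 3.52
tcp_pos: [0.5457, 0.0122, 0.0512]
tcp_rot: [3.142, 0.0, 0.295]
wrist_force: [-2.5, -1.3, 2.1]
width: -0.0003
grip_force: 1.4
t: 3.9
tcp_pos: [0.5481, 0.013, 0.0512]
tcp_rot: [-3.142, -0.0, 0.295]
wrist_force: [-0.2, -1.8, -0.7]
width: 0.0001
grip_force: 0.8
```

```bash
python3 -m handwheel '[0.2,0,0,0,0,0,-1, 0.4,0,0,0,0,0,-1, 0.4,0,0,0,0,0,-1]'; python3 -m handwheel '[0.2,0,0,0,0,0,-1, 0.2,0,0,0,0,0,-1]'; python3 -m handwheel '[0.2,0,0,0,0,0,-1, 0.2,0,0,0,0,0,-1]'
```

```text
t: 4.28
tcp_pos: [0.5516, 0.014, 0.0512]
tcp_rot: [3.142, 0.001, 0.295]
wrist_force: [-4.0, -2.3, 1.7]
width: -0.0004
grip_force: 1.9
t: 4.53
tcp_pos: [0.5518, 0.0141, 0.0511]
tcp_rot: [3.141, 0.005, 0.294]
wrist_force: [-8.1, -3.9, 6.7]
width: -0.0001
grip_force: 4.4
t: 4.78
tcp_pos: [0.552, 0.0141, 0.051]
tcp_rot: [3.141, 0.008, 0.294]
wrist_force: [-13.1, -3.6, 10.9]
width: 0.0004
grip_force: 6.8
```

The force jumped to about 13 N with no further travel, so the knob is at the corner. I'll back off and go round to its -y side.

```bash
python3 -m handwheel '[-3.5,0,0,0,0,0,-1, -3.5,0,0,0,0,0,-1, -3.5,4.2,0,0,0,0,-1, -3.5,4.2,0,0,0,0,-1, 1.8,4.2,0,0,0,0,-1, 1.8,4.2,0,0,0,0,-1, 1.8,4.2,0,0,0,0,-1]'
python3 - <<'E'
from workcell import r
import cv2,numpy as np
yaw=.2944;R=np.array([[np.cos(yaw),-np.sin(yaw)],[np.sin(yaw),np.cos(yaw)]])
o=r.observe();print(o['t'],R.T@(o['tcp_pos'][:2]-[.5505,-.0231]))
a=r.snapshot("wrist")['image'];b=r.snapshot("top")['image'][190:320,260:420]
cv2.imwrite('pics/c2.png',np.hstack([a[:,:,::-1][:,100:500],cv2.resize(b[:,:,::-1],(400,480))]))
E
```

```text
t: 5.65
tcp_pos: [0.5852, -0.0186, 0.051]
tcp_rot: [-3.141, -0.0, 0.296]
wrist_force: [-0.7, -0.4, -0.5]
width: 0.0002
grip_force: 0.0
5.65 [ 0.03453607 -0.00573744]
```

View pics/c2.png

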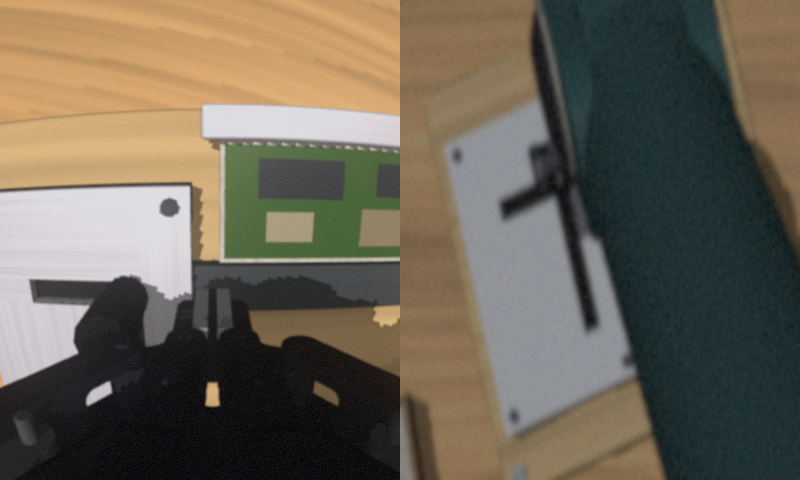

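The bar now meets the cards and the knob stands at the slot corner, just left of the fingers (wrist crop (110,320), fingers (212,310)). Next I'll push along jig +y, which is tool -y.

```bash
python3 -m handwheel '[0,-0.8,0,0,0,0,-1, 0,-1.6,0,0,0,0,-1, 0,-2.2,0,0,0,0,-1, 0,-2.8,0,0,0,0,-1, 0,-3.4,0,0,0,0,-1, 0,-4,0,0,0,0,-1, 0,-4.5,0,0,0,0,-1, 0,-5,0,0,0,0,-1]'; python3 -m handwheel '[0,-0.2,0,0,0,0,-1, 0,-0.4,0,0,0,0,-1, 0,-0.4,0,0,0,0,-1]'; python3 -m handwheel '[0,-0.2,0,0,0,0,-1, 0,-0.4,0,0,0,0,-1, 0,-0.4,0,0,0,0,-1]'
```

```text
t: 6.75
tcp_pos: [0.5704, 0.0285, 0.0512]
tcp_rot: [3.142, 0.0, 0.295]
wrist_force: [-1.9, -2.6, 0.5]
width: 0.0002
grip_force: 1.4
t: 7.12
tcp_pos: [0.5694, 0.0323, 0.0512]
tcp_rot: [-3.141, -0.0, 0.295]
wrist_force: [0.3, -1.7, 0.2]
width: 0.0002
grip_force: 0.7
t: 7.5
tcp_pos: [0.5682, 0.0362, 0.0512]
tcp_rot: [-3.141, -0.0, 0.295]
wrist_force: [-0.5, -3.2, 1.0]
width: 0.0002
grip_force: 0.9
```

```bash
python3 -m handwheel '[0,-0.2,0,0,0,0,-1, 0,-0.4,0,0,0,0,-1, 0,-0.4,0,0,0,0,-1]'; python3 -m handwheel '[0,-0.2,0,0,0,0,-1, 0,-0.4,0,0,0,0,-1, 0,-0.4,0,0,0,0,-1]'; python3 -m handwheel '[0,-0.2,0,0,0,0,-1, 0,-0.3,0,0,0,0,-1]'
```

```text
t: 7.88
tcp_pos: [0.5675, 0.0385, 0.0513]
tcp_rot: [3.14, -0.0, 0.294]
wrist_force: [0.9, -5.5, -1.2]
width: -0.0002
grip_force: 2.7
t: 8.25
tcp_pos: [0.5674, 0.0388, 0.0514]
tcp_rot: [3.136, -0.0, 0.291]
wrist_force: [2.3, -12.7, -1.4]
width: 0.0001
grip_force: 6.2
t: 8.5
tcp_pos: [0.5672, 0.0392, 0.0514]
tcp_rot: [3.134, -0.0, 0.29]
wrist_force: [5.6, -19.2, -1.6]
width: -0.0002
grip_force: 9.5
```

It has hit the hard stop (about 19 N, finger at jig y ≈ 54.5 mm, knob ≈ 80 mm). I'll retreat, lift and look.

```bash
python3 -m handwheel '[0,3,0,0,0,0,-1, 0,3,0,0,0,0,-1, 0,3,-5,0,0,0,-1, 0,3,-10,0,0,0,-1, 0,3,-16,0,0,0,-1, -6,3,-18,0,0,0,-1, -11,3,-18,0,0,0,-1, -11,3,-18,0,0,0,-1]'
python3 - <<'E'
from workcell import r
import cv2,numpy as np
a=r.snapshot("wrist")['image'];b=r.snapshot("scene")['image'][210:420,200:400]
cv2.imwrite('pics/c3.png',np.hstack([a[:,:,::-1][:,100:500],cv2.resize(b[:,:,::-1],(400,480))]))
E
```

```text
t: 9.5
tcp_pos: [0.4655, -0.0138, 0.2315]
tcp_rot: [3.14, 0.001, 0.295]
wrist_force: [0.7, 0.3, -0.2]
width: 0.0002
grip_force: 0.0
```

View pics/c3.png

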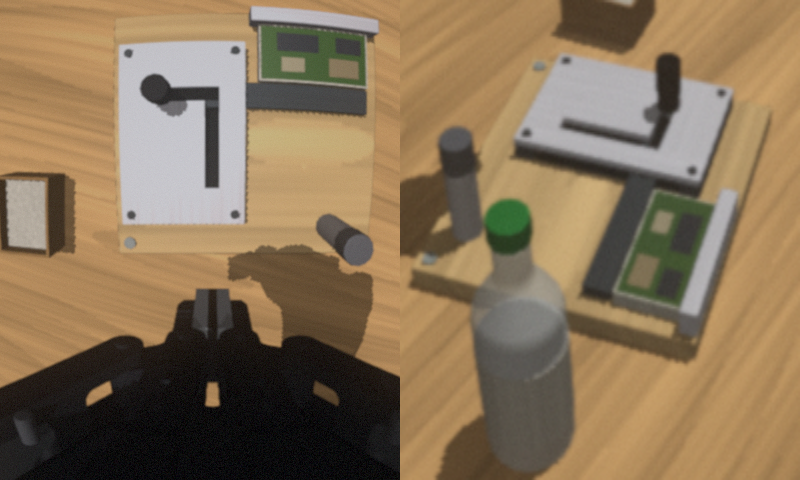

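The knob stands at the very end of the short leg (wrist crop (154,88)) and the bar is against the cards. The bottle, glue stick and box are untouched, and the arm is clear.

```bash
python3 -c "
from workcell import r
print(r.job_done())"
```

```text
the job is handed in; nothing more can be done
None
```

The clamp bar is up against the cards and the knob is locked at the end of the short leg; I handed the job in at about 9.6 s with the arm clear and the bottle, glue stick and note box untouched.

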